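Scoop bearing balls into the parts dish

ROBOT

A 6-joint arm with a two-finger parallel gripper is mounted at the origin on the work surface. World frame = base frame: x ahead of the robot, y to its left, z up, the work surface at z = 0. Lengths are in m, angles in degrees, forces in N, time in s.
With the tool pointing down it reaches from about 0.375 to 0.9 m from the base axis. Payload 3.1 kg.
Tool frame: the origin (TCP) lies midway between the tips of the shut fingers; the grasp point (between the pads) lies 19 mm behind it; z points along the fingers, y is the line along which they close (so a half turn about z gives the same grasp; the last joint's range is limited). The gripper opens to 87 mm and grips with 3 to 60 N. Pads are 19 mm wide; open, the fingers measure 117 mm over their backs; the gripper's body (75 mm by 190 mm) begins 51 mm behind the grasp point.
Start: joints at [65.976, 30.224, 82.088, -0, 67.689, -10.227], TCP at [0.149, 0.607, 0.223] pointing down, gripper open.
Joint ranges: [-176.69, 176.69], [-43.24, 126.21], [12.49, 139.97], [-82, 262], [0, 151.66], [-163.58, 163.58]. Speed limits (degrees/s): [159.86, 159.86, 180, 180, 180, 180].

INTERFACE

Orientations are given as a 3x3 rotation matrix whose columns are the frame's x, y, z axes.
In Python, from rig import read_state, capture, camera_info, hand_in gives the robot as it stands.
- The arm moves only by the tool drive_tool, never from a script. Its argument "motion" is a list of rows, each a list of 2 entries, a list of its own where there are three numbers: the shift along the tool's x, y, z in mm, then the turn, a rotation vector about the tool's x, y, z in rad. A call has 1 to 5 rows; each row shifts and turns the commanded pose from where the row before left it, along the tool's axes as they then stand; what a row does not reach is not made up. A row lasts 1/10 s, in which the tool goes at most 50 mm and 8.59 degrees, less where a joint would pass 70% of its speed; a pose out of reach is approached as far as the arm can. A call is refused whole if a number of a shift passes 50 or a number of a turn 0.15, either way. A call with a gripper value outside its range is refused whole. "gripper" is the opening, from 0 (shut) to 1 (fully open), set as the call begins (left out, the last holds). The fingers move at their own pace and stop on an object; the grip force is fixed at half the most. Time passes only in rows, so rows that do not move let the fingers close. It gives the time, the measured TCP pose, the force, the opening and the grip force at its end, in the units of the state.
- read_state(): the state, without advancing time (a new reading comes with each control period).
- capture(name): name is "scene" or "top"; returns the picture (384x512x3 uint8, red, green, blue); there is no depth.
- camera_info(name): a dict with "fovy" (degrees; the focal length in pixels is half the picture's height over the tangent of half this angle, whatever the lens; pixels are square), "cx", "cy" (the principal point, pixels), "xyz" and "orientation" of the camera in the world. Camera axes: x right, y down, z forward; pixel columns grow to the right and rows downward; lengths in m; the calibration is good to about 2 mm. A picture is of the moment at which its call begins. camera_info takes no time and is no camera call.
- hand_in(): hands the job in; it is judged then, once.
The state is a dict: "time_s": time; "joint_positions": joint angles; "qvel": joint speeds; "tau": joint torques, N m; "position": TCP position; "tcp_rot": TCP orientation; "force": force on the tool from outside, world axes, zero at the start; "moment": the same for the moment, N m; "opening": opening from 0.0 (shut) to 1.0 (fully open); "grasp_force": force on a finger pad.
Only numpy, scipy, OpenCV 4.12 (cv2) and the standard library are available. Lean on these libraries where they do the work, as an engineer would, in place of code of your own. Each camera call takes 0.05 s, during which the arm holds its last target. There are 200 camera calls.

TASK

At the electronics bench, take the small scoop by its upright handle, scoop up at least three of the four steel balls from the blue tray in one scoopful, and tip them into the round steel dish (not the square grey box). Touch the balls only with the scoop, never with the fingers, then stand the scoop flat on the black mat again and let go.

Things in the scene. Friction and masses are not known exactly. Their poses are not given: they have to be found in the camera images.
- scoop_grip (a point): grip point of the loose scoop (steel pan, about 180 g): on the axis of its upright wooden handle (24 mm square, top 20 mm above this point), 95 mm above the scoop's underside. Axes: z up, -x towards its open mouth. Stands on the mat, mouth roughly towards the robot. Gripped on its two x faces the handle cannot pitch in the fingers.
- scoop_lip (a point): middle of the scoop's lip, on its underside: x = -95, z = -95 mm from scoop_grip, same axes. Pan 92 mm wide (y), floor flat and 1.6 mm thick, from the lip to its rear edge 107 mm behind. Back wall 36 mm high, 84 mm behind the lip; side walls 30 mm high, starting 26 mm behind the lip.
- tray: blue open tray, fixed. Origin: centre of its underside on the mat, z up, x along it. Inner floor 6 mm above the origin, x = -110 to +110, y = -52 to +52 mm. Walls 4 mm thick, 40 mm high, upright except the -x end (towards the robot): it rises from the floor at x = -110 mm and leans outward 30 degrees, so balls pushed against it ride up on the scoop's lip.
- dish: round steel dish (bowl), fixed, 150 mm across the rim, 50 mm high, wall 4 mm. Origin: centre of its underside on the mat (the mat's top is 3 mm above the bench). On one side of the tray; the scoop starts on the other side.
- ball0_center (a point): polished steel ball, 22 mm in diameter, 44 g, rolls freely; one of four alike that start loose on the tray's floor within 70 mm of its sloping end. The point is its centre; its axes mean nothing.
- ball1_center (a point): polished steel ball, 22 mm in diameter, 44 g, rolls freely; one of four alike that start loose on the tray's floor within 70 mm of its sloping end. The point is its centre; its axes mean nothing.
- ball2_center (a point): polished steel ball, 22 mm in diameter, 44 g, rolls freely; one of four alike that start loose on the tray's floor within 70 mm of its sloping end. The point is its centre; its axes mean nothing.
- ball3_center (a point): polished steel ball, 22 mm in diameter, 44 g, rolls freely; one of four alike that start loose on the tray's floor within 70 mm of its sloping end. The point is its centre; its axes mean nothing.
There are look-alikes about, which are no part of the job. Leave any pink look-alike of the dish alone.

How it is judged:
By the outcome, as a careful person would: the job done as asked, in the order asked, and still so for the second after the job is handed in, with the robot touching nothing.
It also fails if it takes over 62 s, if anything falls off the work surface, if the arm or the gripper's body presses on something with over 40 N, if the wrist force passes 120 N, or if a joint passes its speed limit or range.

## Working session

There is one attempt and no reset: what is moved stays moved. The work goes in short steps, Python scripts to look and compute and a tool call to move; the robot and the scene stay as the last step left them, time stands still between calls to the robot, and variables do not carry over. Pictures are saved under pics/ and viewed, at most 10 in all, crops included, and the job is handed in when it is done.

Besides the shell and the picture viewer there is one more tool, called after "Emit:" as name(argument=value, ...) on one line, values as JSON. drive_tool: Moves the arm, as the interface text tells. Its arguments: {"type":"object","properties":{"motion":{"type":"array","items":{"type":"array"}},"gripper":{"type":"number"}},"required":["motion"]}

```bash
mkdir -p pics; python3 - <<'E'
from rig import *
import cv2,numpy as np
ims=[]
for n in("scene","top"):
    im=capture(n)[:,:,::-1]; cv2.imwrite(f"pics/{n}0.png",cv2.resize(im,(800,600),interpolation=cv2.INTER_CUBIC)); cv2.imwrite(f"pics/raw_{n}0.png",im)
    i=camera_info(n); print(n,{k:np.round(v,4).tolist() if not isinstance(v,str) else v for k,v in i.items()})
s=read_state(); print(s['time_s'],s['position'],np.round(s['tcp_rot'],3).tolist(),s['opening'])
E
```

```text
scene {'fovy': 55.5171, 'cx': 257.773, 'cy': 198.5204, 'xyz': [0.9346, -0.3477, 0.8138], 'orientation': [[0.4882, 0.7146, -0.501], [0.8727, -0.392, 0.2912], [0.0117, -0.5794, -0.815]]}
top {'fovy': 51.0699, 'cx': 258.6653, 'cy': 194.7948, 'xyz': [0.3192, -0.0946, 1.2118], 'orientation': [[-0.0261, -0.9851, 0.1698], [-0.9994, 0.0294, 0.0166], [-0.0214, -0.1693, -0.9853]]}
0.1 [0.14876902 0.60636694 0.22169402] [[-0.971, 0.239, -0.001], [0.239, 0.971, -0.002], [0.0, -0.002, -1.0]] 1.0006771016442313
```

View pics/top0.png

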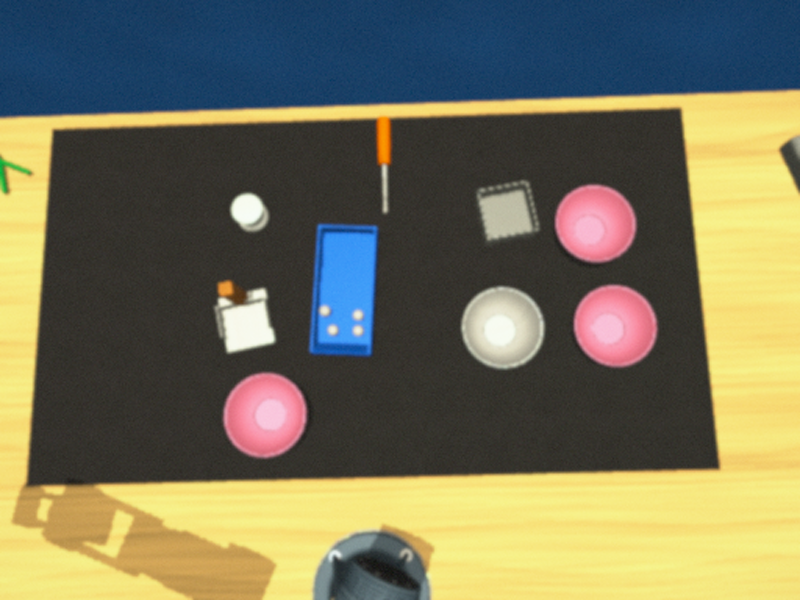

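View pics/scene0.png

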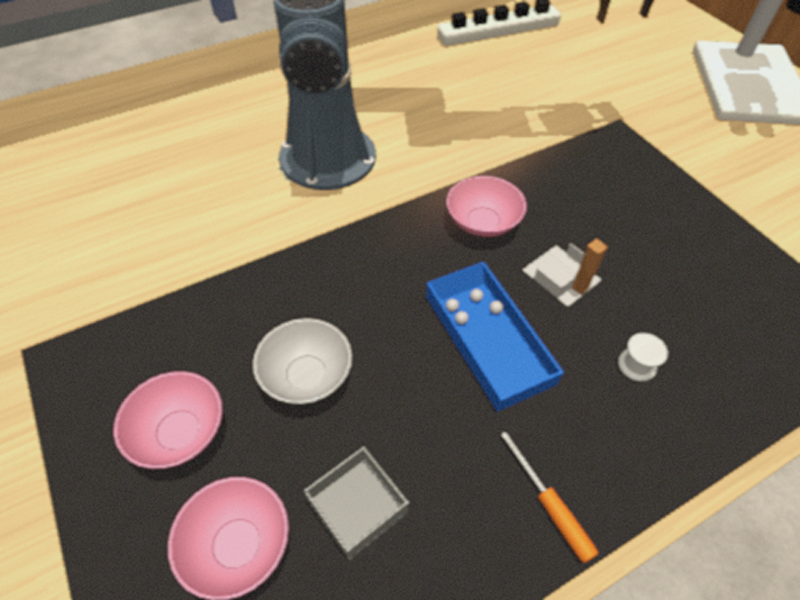

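The top view (shown at 1.5625x) shows the scoop handle top at about (227,289) and the tray at (310-378, 224-356). The balls are at (325,311), (358,315), (333,330) and (358,331), and the steel dish is at (503,328). In the scene view the handle top is at (597,246), the balls are near (453-496, 295-318), and the dish is at (303,360).

```bash
cat > h.py <<'E'
import cv2,numpy as np
from rig import *
def ray(n,u,v):
    i=camera_info(n); f=192/np.tan(np.radians(i['fovy']/2))
    return np.array(i['xyz']),np.array(i['orientation'])@np.array([(u-i['cx'])/f,(v-i['cy'])/f,1])
def onz(n,u,v,z):
    o,d=ray(n,u,v); return o+d*(z-o[2])/d[2]
def proj(n,p):
    i=camera_info(n); f=192/np.tan(np.radians(i['fovy']/2))
    q=np.array(i['orientation']).T@(np.array(p)-i['xyz']); return q[:2]/q[2]*f+[i['cx'],i['cy']]
def blobs(m,lo=8):
    n,l,s,c=cv2.connectedComponentsWithStats(m.astype(np.uint8)); return [(s[k,4],c[k],l==k) for k in range(1,n) if s[k,4]>=lo]
E
python3 - <<'E'
from h import *
np.set_printoptions(precision=4,suppress=True)
def cv(m): 
    return max(cv2.findContours(m.astype(np.uint8),0,1)[0],key=cv2.contourArea)
for n in("top","scene"):
    im=cv2.imread(f"pics/raw_{n}0.png"); h,s,v=[a.astype(int) for a in cv2.split(cv2.cvtColor(im,cv2.COLOR_BGR2HSV))]
    Y,X=np.mgrid[:384,:512]
    blue=(h>100)&(h<120)&(s>130)&(v>70)&(Y>130)
    c=cv(blue); r=cv2.minAreaRect(c); print(n,"tray",r[1],r[2])
    q=cv2.approxPolyDP(cv2.convexHull(c),6,True)[:,0]
    print([ (p.tolist(),onz(n,*p,.043)[:2].round(4).tolist()) for p in q])
    hull=np.zeros_like(im[:,:,0]); cv2.fillPoly(hull,[cv2.convexHull(c)],1)
    for a,b,_ in blobs((hull>0)&(s<110)&(v>110)): print("ball",a,b,onz(n,*b,.020))
    o=(h>3)&(h<22)&(s>110)&(v>60)
    box=(X>130)&(X<165)&(Y>170)&(Y<200) if n=="top" else (X>355)&(X<400)&(Y>145)&(Y<195)
    for a,b,m in blobs(o&box): 
        print("handle",a,b, onz(n,*b,.118), "top-bright:",end='')
        mm=m&(v>150); ys,xs=np.nonzero(mm); print(len(xs),xs.mean(),ys.mean(),onz(n,xs.mean(),ys.mean(),.118))
    w=(s<70)&(v>130)
    box=(X>130)&(X<182)&(Y>175)&(Y<235) if n=="top" else (X>330)&(X<390)&(Y>150)&(Y<200)
    B=[b for b in blobs(w&box)]
    if B:
        m=max(B,key=lambda t:t[0])[2]; r=cv2.minAreaRect(cv(m)); bp=cv2.boxPoints(r); print("pan",r,[onz(n,*p,.01 if n=='scene' else .01)[:2].round(4).tolist() for p in bp])
    w=(s<60)&(v>90); box=(X>290)&(X<352)&(Y>180)&(Y<240) if n=="top" else (X>155)&(X<230)&(Y>200)&(Y<262)
    e=cv2.fitEllipse(cv2.convexHull(cv(w&box))); print("dish",e,onz(n,*e[0],.053))
top=cv2.imread("pics/raw_top0.png")[165:240,125:255]; sc=cv2.imread("pics/raw_scene0.png")[140:215,265:395]
cv2.imwrite("pics/crop0.png",np.vstack([cv2.resize(a,(520,300),interpolation=2) for a in(top,sc)]))
E
```

```text
top tray (40.848968505859375, 84.24475860595703) 2.8624050617218018
[([204, 143], [0.6846, 0.0864]), ([241, 145], [0.6747, -0.0255]), ([237, 227], [0.4273, -0.0093]), ([198, 225], [0.4363, 0.1048])]
ball 49 [207.3265 198.4082] [0.5181 0.0805 0.02  ]
ball 44 [228.7955 201.1136] [0.508  0.0158 0.02  ]
ball 44 [212.6364 210.9091] [0.4797 0.0647 0.02  ]
ball 43 [228.8837 211.1163] [0.4777 0.0159 0.02  ]
handle 195 [147.4923 186.0564] [0.5417 0.2332 0.118 ] top-bright:77 143.94805194805195 184.45454545454547 [0.5465 0.2433 0.118 ]
pan ((156.24388122558594, 204.80490112304688), (36.17869567871094, 34.36277770996094), 77.90524291992188) [[0.5502, 0.3017], [0.5695, 0.1987], [0.4599, 0.1744], [0.441, 0.2759]]
dish ((321.48187255859375, 209.31398010253906), (52.880531311035156, 54.23932647705078), 122.45601654052734) [ 0.4708 -0.256   0.053 ]
scene tray (99.1685791015625, 49.929420471191406) 57.528804779052734
[([306, 168], [0.4345, 0.095]), ([360, 237], [0.6795, 0.0889]), ([320, 262], [0.6871, -0.0341]), ([273, 191], [0.4587, -0.0253]), ([274, 180], [0.4283, -0.0042])]
ball 57 [304.5789 188.2807] [0.4781 0.0646 0.02  ]
ball 60 [289.0667 194.6   ] [0.4758 0.0161 0.02  ]
ball 67 [317.2239 196.0448] [0.5163 0.0801 0.02  ]
ball 64 [294.9531 202.7656] [0.506  0.0156 0.02  ]
handle 359 [377.2479 168.6574] [0.5704 0.2072 0.118 ] top-bright:69 381.9855072463768 157.20289855072463 [0.5465 0.2429 0.118 ]
pan ((354.0000305175781, 172.00001525878906), (26.870054244995117, 28.284269332885742), 45.0) [[0.4662, 0.1762], [0.4322, 0.2746], [0.517, 0.2769], [0.5464, 0.182]]
dish ((193.05624389648438, 230.51153564453125), (54.554481506347656, 65.11653900146484), 74.44319152832031) [ 0.4743 -0.2583  0.053 ]
```

View pics/crop0.png

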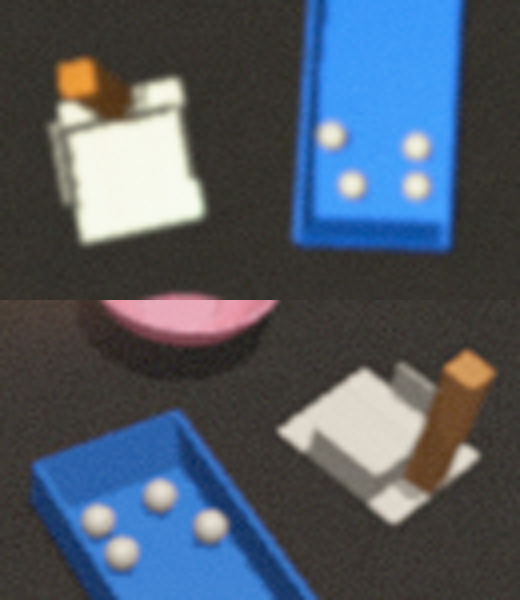

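```bash
cat >> h.py <<'E'
def delta(p,yaw):
    "remaining shift (tool mm) and yaw turn about tool z, for tool pointing down with tool y at yaw deg"
    s=read_state(); R=np.array(s['tcp_rot']); y=np.degrees(np.arctan2(R[1,1],R[0,1]))
    print('t',s['time_s'],'tool shift',(R.T@(np.array(p)-s['position'])*1000).round(1),'turn rad',np.radians((y-yaw+180)%360-180).round(3),'yaw',y.round(2),'pos',np.round(s['position'],4))
E
python3 - <<'E'
from h import *
np.set_printoptions(precision=4,suppress=True)
for n,L in(("top",dict(lipL=(145.5,225.75),lipR=(176.25,218.25),rearR=(170.5,184.5))),("scene",dict(lipR=(334.25,173),lipL=(356.25,157),rearR=(363,196.25),rearL=(385,178.75)))):
    P={k:onz(n,*p,.004)[:2] for k,p in L.items()}; print(n,P)
    a=lambda p,q:np.degrees(np.arctan2(*(q-p)[::-1]))
    print("lip yaw",a(P['lipR'],P['lipL'])-90,"side yaw",a(P['lipR'],P['rearR']),"mid lip",(P['lipR']+P['lipL'])/2, np.linalg.norm(P['lipR']-P['lipL']))
for y in(5,10,15): print(y,np.array([.5465,.243])-.095*np.array([np.cos(np.radians(y)),np.sin(np.radians(y))]))
delta([.5465,.243,.16],12)
E
```

```text
top {'lipL': array([0.4425, 0.2709]), 'lipR': array([0.4626, 0.1776]), 'rearR': array([0.5676, 0.1963])}
lip yaw 12.192972588331557 side yaw 10.097764020212235 mid lip [0.4525 0.2242] 0.09547230505095164
scene {'lipR': array([0.4639, 0.1784]), 'lipL': array([0.4453, 0.2726]), 'rearR': array([0.5691, 0.1988]), 'rearL': array([0.5507, 0.293 ])}
lip yaw 11.13252843702061 side yaw 10.99925883062308 mid lip [0.4546 0.2255] 0.09603252149847369
5 [0.4519 0.2347]
10 [0.4529 0.2265]
15 [0.4547 0.2184]
t 0.1 tool shift [-472.9 -257.9   62. ] turn rad 1.121 yaw 76.2 pos [0.1488 0.6064 0.2217]
```

Emit:
drive_tool(motion=[[[-39,-21,0],[0,0,0]],[[-39,-21,0],[0,0,0]],[[-39,-21,0],[0,0,0]],[[-39,-21,0],[0,0,0]],[[-39,-21,0],[0,0,0]]], gripper=1)

```text
time_s: 0.6
position: [0.3141, 0.457, 0.2222]
tcp_rot: [[-0.971, 0.238, -0.001], [0.238, 0.971, -0.001], [0.0, -0.001, -1.0]]
force: [0.1, 0.3, -0.1]
opening: 1.003
grasp_force: 0.0
```

Emit:
drive_tool(motion=[[[-39,-21,0],[0,0,0]],[[-39,-21,0],[0,0,0]],[[-39,-21,0],[0,0,0]],[[-39,-21,0],[0,0,0]],[[-39,-21,0],[0,0,0]]])

```text
time_s: 1.1
position: [0.4785, 0.3085, 0.2222]
tcp_rot: [[-0.971, 0.239, -0.001], [0.239, 0.971, -0.0], [0.001, -0.0, -1.0]]
force: [0.6, -0.1, 0.7]
opening: 0.998
grasp_force: 0.0
```

Emit:
drive_tool(motion=[[[-39,-21,0],[0,0,0]],[[-39,-21,0],[0,0,0]],[[0,0,0],[0,0,0.14]],[[0,0,0],[0,0,0.14]],[[0,0,0],[0,0,0.14]]])

```text
time_s: 1.6
position: [0.5434, 0.2498, 0.2218]
tcp_rot: [[-0.785, 0.619, -0.002], [0.619, 0.785, -0.0], [0.001, -0.001, -1.0]]
force: [-0.4, -0.0, 0.8]
opening: 1.001
grasp_force: 0.0
```

Emit:
drive_tool(motion=[[[0,0,0],[0,0,0.14]],[[0,0,0],[0,0,0.14]],[[0,0,0],[0,0,0.14]],[[0,0,0],[0,0,0.14]],[[0,0,0],[0,0,0.14]]])

```text
time_s: 2.1
position: [0.543, 0.2505, 0.222]
tcp_rot: [[-0.203, 0.979, -0.001], [0.979, 0.203, -0.0], [-0.0, -0.001, -1.0]]
force: [0.8, -0.9, 0.2]
opening: 0.999
grasp_force: 0.0
```

```bash
python3 -c "
from h import *
delta([.5465,.243,.079],11)"
```

```text
t 2.1 tool shift [ -8.    2.1 143. ] turn rad 0.012 yaw 11.7 pos [0.543  0.2505 0.222 ]
```

Emit:
drive_tool(motion=[[[-8,2,23],[0,0,0.012]],[[0,0,40],[0,0,0]],[[0,0,40],[0,0,0]],[[0,0,30],[0,0,0]],[[0,0,10],[0,0,0]]])

```text
time_s: 2.6
position: [0.5442, 0.2424, 0.0759]
tcp_rot: [[-0.197, 0.98, -0.007], [0.98, 0.197, -0.002], [-0.0, -0.008, -1.0]]
force: [-0.4, -0.2, -0.3]
opening: 0.998
grasp_force: 0.0
```

Emit:
drive_tool(motion=[[[0,0,0],[0,0,0]],[[0,0,0],[0,0,0]],[[0,0,0],[0,0,0]],[[0,0,0],[0,0,0]],[[0,0,0],[0,0,0]]], gripper=0)

```text
time_s: 3.1
position: [0.5477, 0.2434, 0.0808]
tcp_rot: [[-0.197, 0.98, 0.002], [0.98, 0.197, 0.001], [0.0, 0.002, -1.0]]
force: [-0.3, -0.3, 0.1]
opening: 0.632
grasp_force: 0.0
```

Emit:
drive_tool(motion=[[[0,0,0],[0,0,0]],[[0,0,0],[0,0,0]],[[0,0,0],[0,0,0]]])

```text
time_s: 3.4
position: [0.547, 0.2432, 0.0796]
tcp_rot: [[-0.197, 0.98, 0.0], [0.98, 0.197, 0.0], [0.0, 0.0, -1.0]]
force: [0.6, -0.5, -0.7]
opening: 0.357
grasp_force: 0.0
```

Emit:
drive_tool(motion=[[[0,0,0],[0,0,0]],[[0,0,0],[0,0,0]],[[0,0,0],[0,0,0]]])

```text
time_s: 3.7
position: [0.5469, 0.2432, 0.0795]
tcp_rot: [[-0.197, 0.98, -0.0], [0.98, 0.197, -0.0], [-0.0, -0.0, -1.0]]
force: [-0.8, -0.1, 0.1]
opening: 0.274
grasp_force: 29.9
```

Emit:
drive_tool(motion=[[[0,0,0],[0,0,0]],[[0,0,-15],[0,0,0]],[[0,0,-35],[0,0,0]],[[0,0,-35],[0,0,0]],[[0,0,-15],[0,0,0]]])

```text
time_s: 4.2
position: [0.5487, 0.2437, 0.1825]
tcp_rot: [[-0.197, 0.98, 0.005], [0.98, 0.197, 0.001], [0.0, 0.005, -1.0]]
force: [0.1, 0.7, -1.7]
opening: 0.271
grasp_force: 29.9
```

```bash
python3 - <<'E'
from h import *
im=capture("top")[:,:,::-1]; a=im[130:260,110:270]
im2=capture("scene")[:,:,::-1]; b=im2[110:240,260:420]
cv2.imwrite("pics/lift.png",np.hstack([cv2.resize(x,(400,325),interpolation=2) for x in(a,b)]))
c,s=np.cos(np.radians(-4)),np.sin(np.radians(-4)); T=np.array([.5664,.0384]); X=np.array([c,s])
for q in([.5181,.0805],[.508,.0158],[.4797,.0647],[.4777,.0159]):
    d=np.array(q)-T; print((d@X).round(4),(d@[-s,c]).round(4))
g=T+X*(-.028+.095); print("entry grip xy",g); delta([*g,.18],-4)
E
```

```text
-0.0511 0.0386
-0.0567 -0.0266
-0.0883 0.0202
-0.0869 -0.0286
entry grip xy [0.63323679 0.03372632]
t 4.3 tool shift [-222.5   41.4    2.3] turn rad 0.268 yaw 11.35 pos [0.5488 0.2437 0.1821]
```

View pics/lift.png

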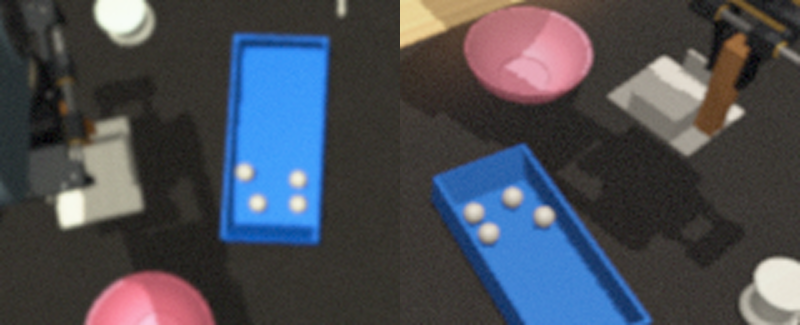

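The scoop is held: it has left the mat, with its handle between the fingers. The four balls have not moved; in the left half of the picture they are at about (245-298, 172-204).

Emit:
drive_tool(motion=[[[-15,3,0],[0,0,0]],[[-30,5,0],[0,0,0]],[[-40,7,0],[0,0,0]],[[-40,7,0],[0,0,0]],[[-40,7,0],[0,0,0]]])

```text
time_s: 4.8
position: [0.6071, 0.0847, 0.1771]
tcp_rot: [[-0.197, 0.98, -0.004], [0.98, 0.197, -0.0], [0.001, -0.004, -1.0]]
force: [0.1, 1.0, -2.0]
opening: 0.271
grasp_force: 30.0
```

Emit:
drive_tool(motion=[[[-35,7,0],[0,0,0]],[[-20,5,0],[0,0,0.06]],[[-2,0,0],[0,0,0.1]],[[0,0,0],[0,0,0.08]],[[0,0,0],[0,0,0.028]]])

```text
time_s: 5.3
position: [0.6295, 0.0321, 0.177]
tcp_rot: [[0.073, 0.997, -0.005], [0.997, -0.073, 0.0], [-0.0, -0.005, -1.0]]
force: [-0.2, 0.2, -2.5]
opening: 0.273
grasp_force: 30.0
```

Emit:
drive_tool(motion=[[[0,0,0],[0,0,0]],[[0,0,0],[0,0,0]],[[0,0,0],[0,0,0]]])

```text
time_s: 5.6
position: [0.6305, 0.0337, 0.1792]
tcp_rot: [[0.069, 0.998, -0.001], [0.998, -0.069, -0.0], [-0.0, -0.001, -1.0]]
force: [-0.3, 0.9, -1.0]
opening: 0.274
grasp_force: 30.0
```

```bash
python3 - <<'E'
from h import *
delta([.6332,.0337,.0905],-4)
im=capture("top")[:,:,::-1]; a=im[110:260,150:290]
im2=capture("scene")[:,:,::-1]; b=im2[110:260,260:400]
cv2.imwrite("pics/over.png",np.hstack([cv2.resize(x,(400,428),interpolation=2) for x in(a,b)]))
E
```

```text
t 5.6 tool shift [ 0.2  2.7 88.7] turn rad 0.001 yaw -3.95 pos [0.6305 0.0337 0.1792]
```

View pics/over.png

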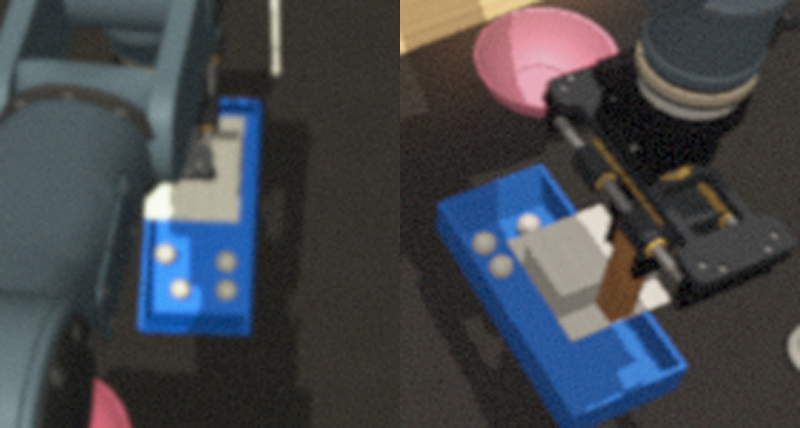

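The pan is above the tray. In the top crop its lip runs from (144,219) to (240,222), clear of the balls. I'll check its lateral position from that.

```bash
python3 - <<'E'
from h import *
A=onz("top",150+144/2.857,110+219/2.853,.1045);B=onz("top",150+240/2.857,110+222/2.853,.1045)
M=(A+B)/2; print(A,B,np.linalg.norm(A-B)); d=M[:2]-[.5664,.0384]; c,s=np.cos(np.radians(-4)),np.sin(np.radians(-4)); print("lip mid in tray",d@[c,s],d@[-s,c])
P=onz("scene",260+507/2.857,110+238/2.853,.1045); d=P[:2]-[.5664,.0384]; print("scene lip R corner",d@[c,s],d@[-s,c])
E
```

```text
[0.53783805 0.08744194 0.1045    ] [ 0.53196843 -0.0071951   0.1045    ] 0.09481888814945637
lip mid in tray -0.03154025429844342 -0.0004778795136031838
scene lip R corner 0.11035144411340911 0.2654344597513918
```

Emit:
drive_tool(motion=[[[0,3,12],[0,0,0]],[[0,0,25],[0,0,0]],[[0,0,25],[0,0,0]],[[0,0,18],[0,0,0]],[[0,0,8],[0,0,0]]])

```text
time_s: 6.2
position: [0.6323, 0.0337, 0.0888]
tcp_rot: [[0.07, 0.998, -0.004], [0.998, -0.07, 0.0], [0.0, -0.004, -1.0]]
force: [-0.4, 0.6, -1.8]
opening: 0.272
grasp_force: 29.9
```

Emit:
drive_tool(motion=[[[0,0,1],[0,0,0]],[[0,0,0],[0,0,0]],[[0,0,0],[0,0,0]],[[0,0,0],[0,0,0]]])

```text
time_s: 6.6
position: [0.6346, 0.0333, 0.0917]
tcp_rot: [[0.07, 0.998, 0.002], [0.998, -0.07, -0.0], [-0.0, 0.002, -1.0]]
force: [0.1, 0.3, -1.6]
opening: 0.274
grasp_force: 30.0
```

Emit:
drive_tool(motion=[[[0,0,1],[0,0,0]],[[0,0,1],[0,0,0]],[[0,0,1],[0,0,0]],[[0,0,1],[0,0,0]],[[0,0,0],[0,0,0]]])

```text
time_s: 7.1
position: [0.6336, 0.0334, 0.0863]
tcp_rot: [[0.07, 0.998, -0.0], [0.998, -0.07, 0.0], [0.0, -0.0, -1.0]]
force: [-0.6, 0.2, -2.0]
opening: 0.276
grasp_force: 29.9
```

Emit:
drive_tool(motion=[[[0,0,0.5],[0,0,0]],[[0,0,0.5],[0,0,0]],[[0,0,0],[0,0,0]]])

```text
time_s: 7.4
position: [0.6338, 0.0334, 0.0855]
tcp_rot: [[0.07, 0.998, 0.0], [0.998, -0.07, -0.0], [-0.0, 0.0, -1.0]]
force: [0.2, 0.0, -1.1]
opening: 0.272
grasp_force: 29.9
```

Emit:
drive_tool(motion=[[[0,0,0.5],[0,0,0]],[[0,0,0],[0,0,0]],[[0,0,0],[0,0,0]]])

```text
time_s: 7.7
position: [0.6339, 0.0334, 0.0855]
tcp_rot: [[0.07, 0.998, 0.0], [0.998, -0.07, -0.0], [-0.0, 0.0, -1.0]]
force: [-1.5, 0.5, 2.0]
opening: 0.273
grasp_force: 29.9
```

Emit:
drive_tool(motion=[[[0,-2,0],[0,0,0]],[[0,-4,0],[0,0,0]],[[0,-6,0],[0,0,0]],[[0,-6,0],[0,0,0]],[[0,-6,0],[0,0,0]]])

```text
time_s: 8.2
position: [0.6101, 0.035, 0.0855]
tcp_rot: [[0.07, 0.998, 0.002], [0.998, -0.07, -0.0], [-0.0, 0.002, -1.0]]
force: [3.0, -0.8, 4.5]
opening: 0.274
grasp_force: 30.0
```

Emit:
drive_tool(motion=[[[0,-6,0],[0,0,0]],[[0,-6,0],[0,0,0]],[[0,-6,0],[0,0,0]],[[0,-6,0],[0,0,0]],[[0,-6,0],[0,0,0]]])

```text
time_s: 8.7
position: [0.5803, 0.0371, 0.0855]
tcp_rot: [[0.07, 0.998, 0.002], [0.998, -0.07, -0.0], [-0.0, 0.002, -1.0]]
force: [6.4, -0.4, 4.1]
opening: 0.273
grasp_force: 30.0
```

Emit:
drive_tool(motion=[[[0,-6,0],[0,0,0]],[[0,-5,0],[0,0,0]],[[0,-3,0],[0,0,0]]])

```text
time_s: 9.0
position: [0.5661, 0.0381, 0.0855]
tcp_rot: [[0.07, 0.998, 0.001], [0.998, -0.07, -0.0], [-0.0, 0.001, -1.0]]
force: [1.9, -0.6, 5.5]
opening: 0.275
grasp_force: 30.0
```

```bash
python3 - <<'E'
from h import *
im=capture("top")[:,:,::-1]; a=im[110:260,150:290]
im2=capture("scene")[:,:,::-1]; b=im2[130:230,250:350]
cv2.imwrite("pics/push.png",np.hstack([cv2.resize(a,(370,400),interpolation=2),cv2.resize(b,(400,400),interpolation=2)]))
E
```

```text
(no output)
```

View pics/push.png

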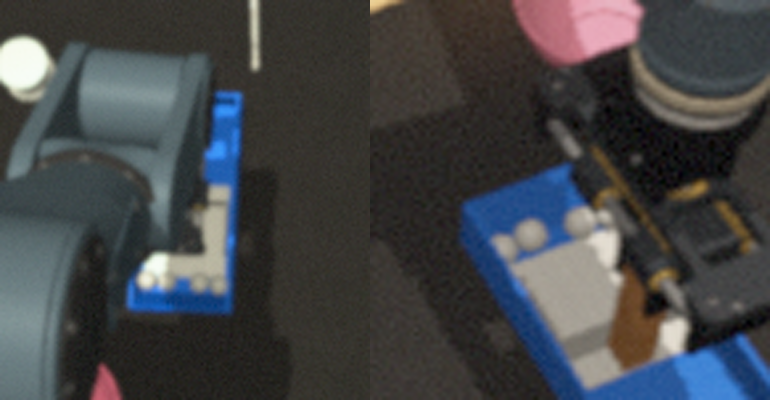

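All four balls are in a row on the lip: in the top crop they are at x ≈ 146, 167, 199 and 218, y ≈ 280, against the sloping end. I'll finish the push, then tilt the mouth up along the slope.

Emit:
drive_tool(motion=[[[0,-4,0],[0,0,0]],[[0,-4,0],[0,0,0]],[[0,-3,0],[0,0,0]],[[0,-2,0],[0,0,0]],[[0,0,0],[0,0,0]]])

```text
time_s: 9.6
position: [0.5534, 0.0389, 0.0854]
tcp_rot: [[0.07, 0.998, 0.002], [0.998, -0.07, -0.0], [-0.0, 0.002, -1.0]]
force: [4.2, -1.4, 6.0]
opening: 0.27
grasp_force: 30.0
```

```bash
python3 - <<'E'
from h import *
im=capture("top")[:,:,::-1]; a=im[180:240,190:250]
im2=capture("scene")[:,:,::-1]; b=im2[150:230,250:330]
cv2.imwrite("pics/push2.png",np.hstack([cv2.resize(a,(400,400),interpolation=2),cv2.resize(b,(400,400),interpolation=2)]))
E
```

```text
(no output)
```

View pics/push2.png

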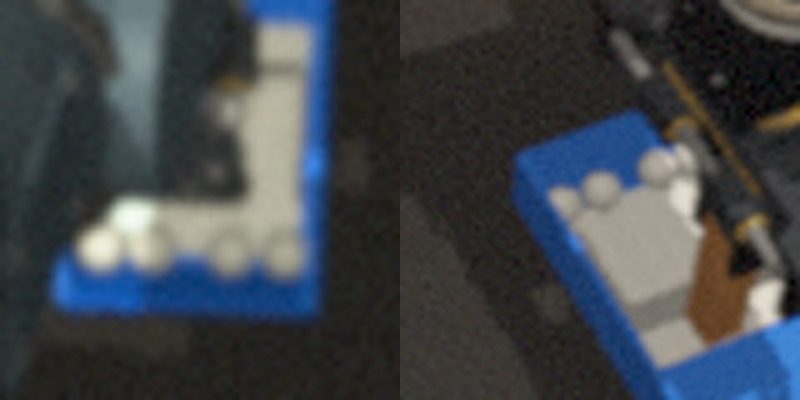

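All four balls are on the lip, at x ≈ 100, 150, 232 and 285, y ≈ 250 in the left crop. Tilting now.

Emit:
drive_tool(motion=[[[0,0.5,-0.5],[0.02,0,0]],[[0,0.6,-0.5],[0.03,0,0]],[[0,0.6,-0.5],[0.03,0,0]],[[0,0.6,-0.5],[0.03,0,0]],[[0,0.6,-0.5],[0.03,0,0]]])

```text
time_s: 10.2
position: [0.5534, 0.0391, 0.0863]
tcp_rot: [[0.07, 0.987, -0.146], [0.998, -0.069, 0.01], [0.0, -0.146, -0.989]]
force: [0.2, 0.3, -1.9]
opening: 0.274
grasp_force: 30.0
```

Emit:
drive_tool(motion=[[[0,0.8,-0.6],[0.03,0,0]],[[0,0.8,-0.6],[0.03,0,0]],[[0,0.8,-0.6],[0.03,0,0]],[[0,0.8,-0.6],[0.02,0,0]],[[0,0,-0.5],[0,0,0]]])

```text
time_s: 10.7
position: [0.5577, 0.0388, 0.0881]
tcp_rot: [[0.07, 0.965, -0.252], [0.998, -0.068, 0.018], [0.0, -0.253, -0.968]]
force: [-0.2, 0.1, -3.1]
opening: 0.272
grasp_force: 30.0
```

```bash
python3 - <<'E'
from h import *
im=capture("top")[:,:,::-1]; a=im[160:240,180:260]
im2=capture("scene")[:,:,::-1]; b=im2[150:230,250:330]
cv2.imwrite("pics/tilt.png",np.hstack([cv2.resize(a,(400,400),interpolation=2),cv2.resize(b,(400,400),interpolation=2)]))
E
```

```text
(no output)
```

View pics/tilt.png

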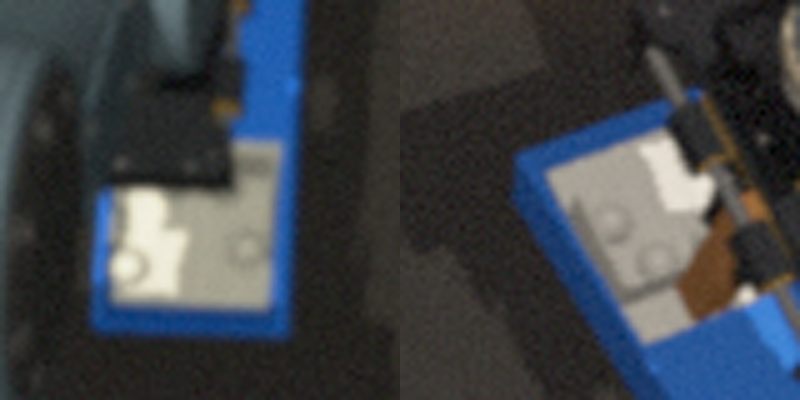

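The balls are rolling into the pan: one is by the left wall at (127,263) and one is inside at (245,245). The scene crop shows two more towards the back. Next I'll tilt a bit more and lift.

Emit:
drive_tool(motion=[[[0,1,-1],[0.03,0,0]],[[0,1,-2],[0.03,0,0]],[[0,1,-3],[0.03,0,0]],[[0,2,-5],[0,0,0]],[[0,3,-7],[0,0,0]]])

```text
time_s: 11.3
position: [0.5722, 0.0378, 0.1041]
tcp_rot: [[0.07, 0.94, -0.334], [0.998, -0.066, 0.024], [0.0, -0.335, -0.942]]
force: [-1.0, -0.4, -3.6]
opening: 0.271
grasp_force: 30.0
```

Emit:
drive_tool(motion=[[[0,4,-10],[0,0,0]],[[0,5,-13],[0,0,0]],[[0,5,-13],[0,0,0]],[[0,4,-10],[0,0,0]],[[0,3,-7],[0,0,0]]])

```text
time_s: 11.8
position: [0.6113, 0.035, 0.1484]
tcp_rot: [[0.07, 0.941, -0.331], [0.998, -0.066, 0.023], [-0.0, -0.332, -0.943]]
force: [-0.9, -1.0, -3.5]
opening: 0.275
grasp_force: 30.0
```

Emit:
drive_tool(motion=[[[0,2,-4],[0,0,0]],[[0,0,0],[0,0,0]],[[0,0,0],[0,0,0]],[[0,0,0],[0,0,0]]])

```text
time_s: 12.2
position: [0.6128, 0.0349, 0.1497]
tcp_rot: [[0.07, 0.94, -0.334], [0.998, -0.066, 0.024], [0.0, -0.335, -0.942]]
force: [-1.1, 0.6, -3.9]
opening: 0.275
grasp_force: 30.0
```

```bash
python3 - <<'E'
from h import *
im=capture("top")[:,:,::-1]; a=im[140:240,170:270]
im2=capture("scene")[:,:,::-1]; b=im2[120:240,250:370]
cv2.imwrite("pics/lift2.png",np.hstack([cv2.resize(a,(400,400),interpolation=2),cv2.resize(b,(400,400),interpolation=2)]))
s=read_state(); print(s['force'],s['position'],s['joint_positions'])
E
```

```text
[-0.26061054 -0.30283932 -3.38072107] [0.61298926 0.03487523 0.14985582] [-6.70564381 42.77677898 72.06453515 -0.90151113 84.69595158 -2.45599715]
```

View pics/lift2.png

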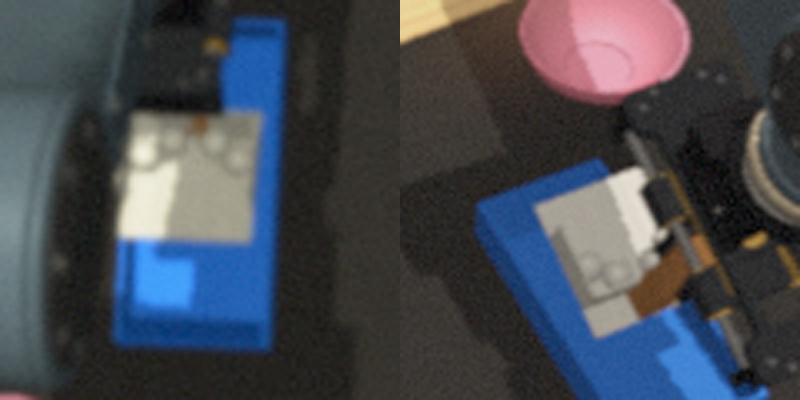

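All four balls sit at the back of the pan, at (145,150), (175,135), (213,140) and (238,157) in the left crop. The wrist force agrees: −3.5 N loaded against about −1.8 N empty. Next is the carry to the dish.

```bash
cat >> h.py <<'E'
def lip(target=None):
    s=read_state(); R=np.array(s['tcp_rot']); p=np.array(s['position']); L=p+R@[0,-.095,.0765]
    print('t',s['time_s'],'lip',L.round(4),'tilt',np.arctan2(-R[2,1],np.hypot(R[0,1],R[1,1])).round(3),'rear z',(p+R@[0,.012,.0765])[2].round(4),'F',np.round(s['force'],1))
    if target is not None: print('tool shift mm',(R.T@(np.array(target)-L)*1000).round(1),'world',((np.array(target)-L)*1000).round(1))
E
python3 -c "
from h import *
lip([.4925,-.257,.11])"
```

```text
t 12.3 lip [0.4981 0.0429 0.1096] tilt 0.341 rear z 0.0738 F [-0.3 -0.3 -3.4]
tool shift mm [-299.6   14.3   -5.6] world [  -5.6 -299.9    0.4]
```

Emit:
drive_tool(motion=[[[-4,0,0],[0,0,0]],[[-9,0,0],[0,0,0]],[[-14,1,0],[0,0,0]],[[-19,1,-0.5],[0,0,0]],[[-23,1,-0.5],[0,0,0]]])

```text
time_s: 12.8
position: [0.6118, -0.036, 0.1502]
tcp_rot: [[0.07, 0.94, -0.333], [0.998, -0.066, 0.023], [-0.0, -0.333, -0.943]]
force: [-0.4, 0.6, -3.7]
opening: 0.269
grasp_force: 30.0
```

Emit:
drive_tool(motion=[[[-25,1,-0.5],[0,0,0]],[[-25,1,-0.5],[0,0,0]],[[-25,1,-0.5],[0,0,0]],[[-25,1,-0.5],[0,0,0]],[[-25,1,-0.5],[0,0,0]]])

```text
time_s: 13.3
position: [0.6081, -0.1623, 0.1509]
tcp_rot: [[0.071, 0.94, -0.333], [0.997, -0.068, 0.024], [-0.0, -0.334, -0.943]]
force: [-0.1, -0.0, -4.0]
opening: 0.271
grasp_force: 30.0
```

Emit:
drive_tool(motion=[[[-24,1,-0.5],[0,0,0]],[[-20,1,-0.5],[0,0,0]],[[-16,1,-0.5],[0,0,0]],[[-13,1,-0.5],[0,0,0]],[[-11,1,0],[0,0,0]]])

```text
time_s: 13.8
position: [0.6081, -0.2445, 0.1511]
tcp_rot: [[0.07, 0.94, -0.333], [0.998, -0.066, 0.024], [0.0, -0.333, -0.943]]
force: [0.4, 0.2, -4.0]
opening: 0.27
grasp_force: 30.0
```

Emit:
drive_tool(motion=[[[-9,1,0],[0,0,0]],[[-7,0,0],[0,0,0]],[[-5,0,0],[0,0,0]],[[-3,0,0],[0,0,0]],[[0,0,0],[0,0,0]]])

```text
time_s: 14.3
position: [0.6074, -0.2676, 0.1508]
tcp_rot: [[0.07, 0.94, -0.333], [0.998, -0.066, 0.023], [0.0, -0.334, -0.943]]
force: [-0.5, 0.5, -3.8]
opening: 0.272
grasp_force: 30.0
```

```bash
python3 -c "
from h import *
lip([.4925,-.257,.11])"
```

```text
t 14.3 lip [ 0.4926 -0.2595  0.1103] tilt 0.34 rear z 0.0747 F [-0.5  0.5 -3.8]
tool shift mm [ 2.5 -0.2  0.4] world [-0.1  2.5 -0.3]
```

Emit:
drive_tool(motion=[[[1,-2.3,-2.9],[-0.03,0,0]],[[1,-3.8,-4.8],[-0.05,0,0]],[[0.5,-3.8,-4.8],[-0.05,0,0]],[[0,-3.8,-4.8],[-0.05,0,0]],[[0,-3.8,-4.8],[-0.05,0,0]]])

```text
time_s: 14.8
position: [0.5959, -0.2634, 0.1769]
tcp_rot: [[0.069, 0.992, -0.108], [0.998, -0.069, 0.008], [0.0, -0.109, -0.994]]
force: [0.4, -0.5, -3.6]
opening: 0.273
grasp_force: 30.0
```

Emit:
drive_tool(motion=[[[0,0,4],[0,0,0]],[[0,0,10],[0,0,0]],[[0,0,14],[0,0,0]],[[0,0,11],[0,0,0]],[[0,0,5],[0,0,0]]])

```text
time_s: 15.3
position: [0.59, -0.2629, 0.1296]
tcp_rot: [[0.07, 0.991, -0.114], [0.998, -0.069, 0.01], [0.002, -0.115, -0.993]]
force: [-0.5, 1.1, -3.5]
opening: 0.274
grasp_force: 30.0
```

Emit:
drive_tool(motion=[[[0,0,0],[0,0,0]],[[0,0,0],[0,0,0]]])

```text
time_s: 15.5
position: [0.5915, -0.2639, 0.1324]
tcp_rot: [[0.07, 0.992, -0.11], [0.998, -0.069, 0.008], [0.0, -0.11, -0.994]]
force: [0.1, -0.2, -2.4]
opening: 0.273
grasp_force: 30.0
```

```bash
python3 -c "
from h import *
lip([.4925,-.257,.064])"
```

```text
t 15.5 lip [ 0.489  -0.2568  0.0668] tilt 0.11 rear z 0.055 F [ 0.1 -0.2 -2.4]
tool shift mm [0.  3.8 2.4] world [ 3.5 -0.2 -2.8]
```

Emit:
drive_tool(motion=[[[0,-1,-3.8],[-0.04,0,0]],[[0,-1.5,-3.8],[-0.04,0,0]],[[0,-3,-3.8],[-0.04,0,0]],[[0,-3,-3.8],[-0.04,0,0]],[[0,-3,-3.8],[-0.04,0,0]]])

```text
time_s: 16.0
position: [0.5808, -0.2634, 0.153]
tcp_rot: [[0.07, 0.993, 0.092], [0.998, -0.069, -0.008], [-0.001, 0.093, -0.996]]
force: [-0.5, 0.1, -3.1]
opening: 0.271
grasp_force: 30.0
```

Emit:
drive_tool(motion=[[[0,-3,-3.8],[-0.04,0,0]],[[0,-3,-3.8],[-0.04,0,0]],[[0,-3,-3.8],[-0.04,0,0]],[[0,-3,-3.8],[-0.04,0,0]],[[0,-3,-3.8],[-0.04,0,0]]])

```text
time_s: 16.5
position: [0.5628, -0.2622, 0.1694]
tcp_rot: [[0.069, 0.955, 0.288], [0.998, -0.066, -0.021], [-0.001, 0.289, -0.957]]
force: [-1.0, 0.0, -1.7]
opening: 0.276
grasp_force: 30.0
```

Emit:
drive_tool(motion=[[[0,-3,-3.8],[-0.04,0,0]],[[0,-3,-3.8],[-0.04,0,0]],[[0,-3,-3.8],[-0.04,0,0]],[[0,-3,-3.8],[-0.04,0,0]],[[0,-3,-3.8],[-0.04,0,0]]])

```text
time_s: 17.0
position: [0.5422, -0.2609, 0.1819]
tcp_rot: [[0.069, 0.879, 0.472], [0.998, -0.06, -0.035], [-0.002, 0.474, -0.881]]
force: [0.5, 0.5, -1.4]
opening: 0.275
grasp_force: 30.0
```

Emit:
drive_tool(motion=[[[0,0,0],[0,0,0]],[[0,0,0],[0,0,0]],[[0,0,0],[0,0,0]]])

```text
time_s: 17.3
position: [0.5426, -0.261, 0.1811]
tcp_rot: [[0.069, 0.88, 0.47], [0.998, -0.06, -0.034], [-0.001, 0.472, -0.882]]
force: [0.1, 0.1, -1.0]
opening: 0.276
grasp_force: 30.0
```

```bash
python3 - <<'E'
from h import *
lip()
im2=capture("scene")[:,:,::-1]; im=capture("top")[:,:,::-1]; cv2.imwrite("pics/tip_raw.png",im2); cv2.imwrite("pics/tip_rawt.png",im)
cv2.imwrite("pics/tip.png",np.hstack([cv2.resize(im2[170:290,130:250],(400,400),interpolation=2),cv2.resize(im[150:250,260:360],(400,400),interpolation=2)]))
E
```

```text
t 17.3 lip [ 0.495  -0.2579  0.0688] tilt -0.491 rear z 0.1193 F [ 0.1  0.1 -1. ]
```

View pics/tip.png

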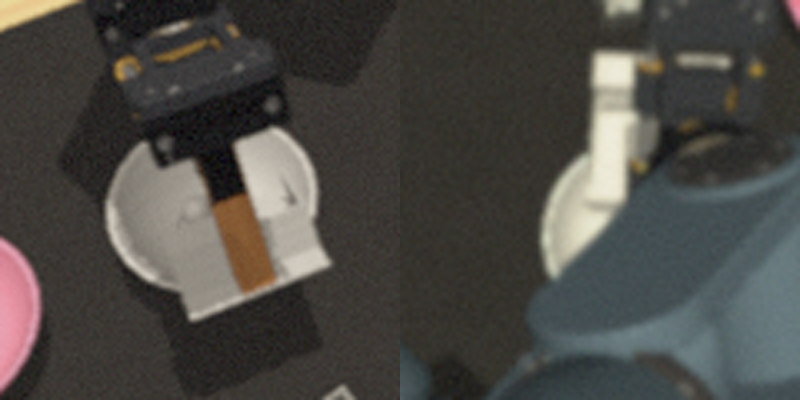

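The pan looks empty: the force is back to about −1.2 N, and a ball shows in the dish at (190,210). I'll lift clear, level the scoop and take it back to the mat.

Emit:
drive_tool(motion=[[[0,5,-9],[0,0,0]],[[0,9,-18],[0,0,0]],[[0,9,-18],[0,0,0]],[[0,5,-10],[0,0,0]],[[0,0,0],[0.09,0,0]]])

```text
time_s: 17.9
position: [0.5389, -0.2597, 0.2423]
tcp_rot: [[0.072, 0.92, 0.385], [0.997, -0.067, -0.027], [0.001, 0.386, -0.922]]
force: [0.9, 1.2, -2.7]
opening: 0.275
grasp_force: 30.0
```

Emit:
drive_tool(motion=[[[0,0,0],[0.1,0,0]],[[0,0,0],[0.1,0,0]],[[0,0,0],[0.1,0,0]],[[0,0,0],[0.1,0,0]],[[0,0,0],[0,0,0]]])

```text
time_s: 18.4
position: [0.5435, -0.2607, 0.2417]
tcp_rot: [[0.068, 0.998, 0.002], [0.998, -0.068, -0.001], [-0.001, 0.002, -1.0]]
force: [0.6, -0.5, -1.7]
opening: 0.273
grasp_force: 30.0
```

Emit:
drive_tool(motion=[[[10,0,0],[0,0,0]],[[25,0,0],[0,0,0]],[[40,0,0],[0,0,0]],[[45,0,0],[0,0,0]],[[45,0,0],[0,0,0]]])

```text
time_s: 18.9
position: [0.5504, -0.0937, 0.2417]
tcp_rot: [[0.072, 0.997, 0.0], [0.997, -0.072, 0.002], [0.002, 0.0, -1.0]]
force: [0.6, 0.3, -1.3]
opening: 0.273
grasp_force: 30.0
```

```bash
python3 - <<'E'
from h import *
lip(); delta([.5465,.243,.0795],11)
im=capture("scene")[:,:,::-1]; t=capture("top")[:,:,::-1]
for n,i,b in(("scene",im,(155,200,75,65)),("top",t,(290,180,65,62))):
    x,y,w,h=b; c=cv2.resize(i[y:y+h,x:x+w],None,fx=4,fy=4,interpolation=2); cv2.imwrite(f"pics/d_{n}.png",c)
    g=cv2.medianBlur(cv2.cvtColor(c,cv2.COLOR_BGR2GRAY),5)
    k=cv2.HoughCircles(g,cv2.HOUGH_GRADIENT,1,20,param1=60,param2=14,minRadius=10,maxRadius=22); print(n,k)
# balls left in tray (blue hull)
hs=cv2.cvtColor(im,cv2.COLOR_BGR2HSV); h,s,v=cv2.split(hs)
m=((h>100)&(h<120)&(s>130)&(v>60)).astype(np.uint8); m[:130]=0
c=max(cv2.findContours(m,0,1)[0],key=cv2.contourArea); H=np.zeros_like(m); cv2.fillPoly(H,[cv2.convexHull(c)],1)
print("tray blobs",[(a,b.round()) for a,b,_ in blobs((H>0)&(s<110)&(v>90))])
E
```

```text
t 18.9 lip [ 0.4556 -0.0867  0.1652] tilt -0.0 rear z 0.1652 F [ 0.6  0.3 -1.3]
t 18.9 tool shift [335.3 -28.1 162.7] turn rad -0.264 yaw -4.13 pos [ 0.5504 -0.0937  0.2417]
scene [[[185.5 163.5  14.5]
  [150.5 167.5  19. ]
  [256.5  87.5  20.3]
  [171.5 130.5  15.6]]]
top None
tray blobs [(np.int32(49), array([287., 195.]))]
```

Emit:
drive_tool(motion=[[[45,-3,0],[0,0,0]],[[45,-3,0],[0,0,0]],[[45,-4,0],[0,0,0]],[[45,-4,0],[0,0,0]],[[45,-4,0],[0,0,0]]])

```text
time_s: 19.5
position: [0.5484, 0.1313, 0.2419]
tcp_rot: [[0.071, 0.997, 0.0], [0.997, -0.071, 0.001], [0.001, 0.0, -1.0]]
force: [1.1, -1.5, -1.7]
opening: 0.274
grasp_force: 30.0
```

Emit:
drive_tool(motion=[[[45,-4,0],[0,0,0]],[[35,-4,0],[0,0,0]],[[20,-2,0],[0,0,0]],[[8,0,0],[0,0,0]],[[0,0,0],[0,0,-0.1]]])

```text
time_s: 20.0
position: [0.5466, 0.2388, 0.2418]
tcp_rot: [[-0.034, 0.999, -0.0], [0.999, 0.034, 0.0], [0.0, -0.0, -1.0]]
force: [0.1, -0.1, -0.6]
opening: 0.276
grasp_force: 30.0
```

Emit:
drive_tool(motion=[[[0,0,20],[0,0,-0.1]],[[0,0,30],[0,0,-0.064]],[[0,0,30],[0,0,0]],[[0,0,15],[0,0,0]],[[0,0,0],[0,0,0]]])

```text
time_s: 20.5
position: [0.5451, 0.2364, 0.1444]
tcp_rot: [[-0.191, 0.982, -0.006], [0.982, 0.191, -0.002], [-0.0, -0.006, -1.0]]
force: [0.6, -0.4, -1.2]
opening: 0.274
grasp_force: 30.0
```

```bash
python3 - <<'E'
from h import *
delta([.5465,.243,.0795],11)
im=capture("scene")[:,:,::-1]
h,s,v=cv2.split(cv2.cvtColor(im,cv2.COLOR_BGR2HSV))
poly=np.array([proj("scene",p) for p in([.44,.09,.035],[.675,.077,.035],[.668,-.02,.035],[.435,0,.035])]).astype(np.int32)
H=np.zeros_like(h); cv2.fillPoly(H,[poly],1)
print("tray nonblue",[(a,b.round(),onz("scene",*b,.02).round(3)) for a,b,_ in blobs((H>0)&(s<110)&(v>70))])
x,y,w,hh=155,200,80,65; c=cv2.resize(im[y:y+hh,x:x+w],None,fx=4,fy=4,interpolation=2)
g=cv2.GaussianBlur(cv2.cvtColor(c,6),(5,5),0); k=cv2.HoughCircles(g,cv2.HOUGH_GRADIENT,1,24,param1=50,param2=12,minRadius=13,maxRadius=19)
for u,w_,r in (k[0] if k is not None else []): print("dish circle",u,w_,r,onz("scene",x+u/4,y+w_/4,.024).round(3))
d=im[215:250,172:216].mean(2).astype(int)  # brightness map of dish
for row in d[::2,::2]: print(' '.join('%3d'%q for q in row))
E
```

```text
t 20.5 tool shift [ 6.2  3.1 64.9] turn rad 0.0 yaw 11.02 pos [0.5451 0.2364 0.1444]
tray nonblue []
dish circle 167.5 118.5 15.2 [ 0.459 -0.246  0.024]
dish circle 185.5 158.5 18.3 [ 0.49  -0.247  0.024]
dish circle 131.5 124.5 18.3 [ 0.452 -0.267  0.024]
dish circle 151.5 169.5 15.8 [ 0.487 -0.269  0.024]
178 163 165 172 176 174 177 177 182 184 185 186 189 189 186 183 183 181 178 176 171 169
164 168 173 174 176 177 183 186 187 191 192 194 194 196 193 193 189 187 183 181 174 173
165 173 174 176 180 183 186 190 190 196 199 202 205 200 199 199 194 189 190 184 182 178
170 172 175 180 184 188 191 191 196 202 208 210 209 207 204 201 196 196 193 190 187 181
168 175 181 182 187 193 192 197 204 210 213 216 216 211 208 206 203 202 198 194 188 185
173 176 183 187 189 195 199 204 211 216 221 222 218 213 213 214 209 203 202 199 193 188
177 182 187 189 195 200 202 211 213 219 217 199 203 199 205 211 212 210 206 199 196 190
178 182 187 194 198 204 207 204 205 189 190 197 216 211 180 181 198 208 206 202 199 193
180 183 192 194 202 203 201 208 220 203 176 189 205 200 169 197 205 200 205 202 198 194
180 186 190 199 200 206 192 199 210 191 155 155 167 163 140 201 213 200 200 204 201 196
180 188 194 198 204 206 164 162 171 158 161 182 144 139 177 210 212 211 203 205 200 193
179 187 193 199 201 201 187 149 139 148 204 212 206 204 208 199 207 212 204 203 199 191
181 185 193 198 200 199 199 207 208 205 201 195 203 201 206 212 196 200 206 201 197 191
178 184 189 193 199 199 199 215 212 203 215 205 181 180 210 219 197 169 200 201 195 188
172 177 187 192 196 199 197 213 197 194 215 205 178 159 186 190 169 171 200 198 193 181
165 175 183 189 193 199 202 203 203 172 188 181 152 157 143 137 152 196 199 194 180 172
158 168 177 184 192 194 195 198 199 155 139 133 158 208 183 186 196 198 194 183 172 185
158 159 168 179 182 187 190 197 198 196 189 185 197 203 198 196 198 187 180 180 195 135
```

The images show four ball-sized circles in the dish and an empty tray. Now I'll set the scoop down.

Emit:
drive_tool(motion=[[[4,0,12],[0,0,0]],[[2,0,18],[0,0,0]],[[0,0,15],[0,0,0]],[[0,0,8],[0,0,0]],[[0,0,4],[0,0,0]]])

```text
time_s: 21.05
position: [0.5464, 0.2443, 0.0897]
tcp_rot: [[-0.193, 0.981, 0.0], [0.981, 0.193, 0.0], [0.0, 0.0, -1.0]]
force: [-1.0, -0.5, -1.9]
opening: 0.275
grasp_force: 30.0
```

Emit:
drive_tool(motion=[[[0,0,1],[0,0,0]],[[0,0,0],[0,0,0]],[[0,0,0],[0,0,0]],[[0,0,0],[0,0,0]],[[0,0,0],[0,0,0]]])

```text
time_s: 21.55
position: [0.5465, 0.2444, 0.0894]
tcp_rot: [[-0.193, 0.981, 0.001], [0.981, 0.193, 0.0], [0.0, 0.001, -1.0]]
force: [0.4, -0.7, -1.3]
opening: 0.275
grasp_force: 30.0
```

Emit:
drive_tool(motion=[[[0,0,3],[0,0,0]],[[0,0,3],[0,0,0]],[[0,0,2],[0,0,0]],[[0,0,1],[0,0,0]],[[0,0,0.5],[0,0,0]]])

```text
time_s: 22.05
position: [0.5461, 0.2442, 0.0794]
tcp_rot: [[-0.193, 0.981, -0.001], [0.981, 0.193, -0.0], [-0.0, -0.001, -1.0]]
force: [-1.3, -1.2, 2.4]
opening: 0.275
grasp_force: 30.0
```

Emit:
drive_tool(motion=[[[0,0,0.5],[0,0,0]],[[0,0,0],[0,0,0]],[[0,0,0],[0,0,0]],[[0,0,0],[0,0,0]]])

```text
time_s: 22.45
position: [0.5462, 0.2442, 0.0794]
tcp_rot: [[-0.193, 0.981, -0.0], [0.981, 0.193, -0.0], [-0.0, -0.0, -1.0]]
force: [-1.1, -1.7, 5.7]
opening: 0.271
grasp_force: 30.0
```

The scoop is in contact with the mat. Releasing and retreating.

Emit:
drive_tool(motion=[[[0,0,0],[0,0,0]],[[0,0,0],[0,0,0]],[[0,0,0],[0,0,0]],[[0,0,0],[0,0,0]],[[0,0,0],[0,0,0]]], gripper=1)

```text
time_s: 22.95
position: [0.5464, 0.2444, 0.0788]
tcp_rot: [[-0.193, 0.981, -0.0], [0.981, 0.193, 0.0], [0.0, -0.0, -1.0]]
force: [0.7, -0.0, -0.4]
opening: 0.639
grasp_force: 0.0
```

Emit:
drive_tool(motion=[[[0,0,0],[0,0,0]],[[0,0,0],[0,0,0]],[[0,0,0],[0,0,0]],[[0,0,-5],[0,0,0]],[[0,0,-15],[0,0,0]]])

```text
time_s: 23.45
position: [0.5451, 0.244, 0.0981]
tcp_rot: [[-0.193, 0.981, -0.003], [0.981, 0.193, -0.001], [-0.0, -0.003, -1.0]]
force: [-0.4, 0.3, -0.8]
opening: 0.987
grasp_force: 0.0
```

Emit:
drive_tool(motion=[[[0,0,-30],[0,0,0]],[[0,0,-35],[0,0,0]],[[0,0,-30],[0,0,0]],[[0,0,-15],[0,0,0]],[[0,0,0],[0,0,0]]])

```text
time_s: 23.95
position: [0.5481, 0.2448, 0.2123]
tcp_rot: [[-0.193, 0.981, 0.007], [0.981, 0.193, 0.002], [0.0, 0.007, -1.0]]
force: [0.3, -0.6, -0.8]
opening: 0.999
grasp_force: 0.0
```

Emit:
drive_tool(motion=[[[0,0,0],[0,0,0]],[[0,0,0],[0,0,0]],[[0,0,0],[0,0,0]],[[0,0,0],[0,0,0]],[[0,0,0],[0,0,0]]])

```text
time_s: 24.45
position: [0.546, 0.2442, 0.2082]
tcp_rot: [[-0.193, 0.981, -0.001], [0.981, 0.193, -0.0], [-0.0, -0.001, -1.0]]
force: [0.6, -0.2, 0.2]
opening: 1.001
grasp_force: 0.0
```

```bash
python3 - <<'E'
from h import *
im=capture("scene")[:,:,::-1]; s=read_state(); print(s['position'],s['opening'],s['force'])
h,sa,v=[a.astype(int) for a in cv2.split(cv2.cvtColor(im,cv2.COLOR_BGR2HSV))]
o=(h>3)&(h<22)&(sa>110)&(v>60); o[:145]=o[195:]=0; o[:,:355]=o[:,400:]=0
for a,b,m in blobs(o,20):
    mm=m&(v>150); ys,xs=np.nonzero(mm); print(a,b,len(xs)); 
    if len(xs): print(onz("scene",xs.mean(),ys.mean(),.118))
E
```

```text
[0.54614377 0.24425713 0.20839639] 0.995754521371937 [-0.38463249 -0.55287733  0.14280224]
357 [377.3837535 168.7535014] 31
[0.546967   0.24229366 0.118     ]
```

The scoop is standing upright where it started: its handle blob matches the first image (357 px at (377.4,168.8), against 359 px at (377.2,168.7)). Handing in.

```bash
python3 -c "
from rig import *
print(hand_in())"
```

```text
the job is handed in; nothing more can be done
None
```

The job is handed in at about 24.5 s: all four balls went into the round steel dish in one scoopful, and the scoop is back upright on the mat, released; the ball count comes from image measurements, and `hand_in()` returned no verdict.

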